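Set the last glass plate on the coating board

TASK

Take the loose glass plate from its low grey stand and set it on the coating board next to the two plates already there: its long side butted flush against its neighbour with no gap, and its far end slid home against the stop underneath the hinged steel hold-down strip, without lifting the strip. Then press the plate down flat on the runners with the fingertips, firmly but not hard (about 5 to 20 N), and finish still pressing it there, so that I can tighten the clamp nuts; do not put anything else out of place.

Things in the scene. Friction and masses are not known exactly. Their poses are not given: they have to be found in the camera images.
- plate: the loose frosted glass plate, 150 (its x) x 50 (its y) x 6 mm (z), about 110 g; origin at the centre of its underside. It starts flat on the stand; its two ends are alike. It is gripped across its 50 mm width.
- stand: fixed low grey stand: base 130 x 78 mm, 6 mm thick, with two cross bars (10 mm wide, along its y) at x = -50 and +50 mm, tops 18 mm above the bench. The plate lies across the bars, nearly along the stand's x; between the bars fingertips can reach beside and 12 mm below it. Origin under its centre.
- board: fixed grey coating board, origin on the bench; its x points away from the robot to the hinged strip, its y to the left. Base x -85 to +115, y -115 to +115 mm, upper face 14 mm above the bench. Left fence: inner face y = +107. At the two far corners (x = 92, y = -104 and +104 mm) clamp nuts reach 46 mm above the bench.
- runners: two black bars fixed on the board (origin and axes are the board's): at board x = -66 and +22 mm, each 8 mm wide, from board y -113 to +105 mm, tops 22 mm above the bench. Plates lie on both, along the board's x. Between them (board x -62 to +18) fingertips can reach 8 mm below a plate's underside.
- home (a point): where the centre of the loose plate's underside belongs (board x = 0, y = -19 mm, 22 mm above the bench), axes as the board's; the runners beyond it to board y = -113 mm are free
- stop (a point): on the near face of the stop bar, at the free place (board x = +75, y = -19 mm, 22 mm above the bench). The stop runs along the whole board and its top is 26.5 mm above the bench.
- strip (a joint): hinge angle of the hold-down strip, rad: 0 resting down, growing as its near edge lifts (67 mm from hinge to lip). A 2 mm steel leaf along the whole board, hinged at board x = +104 mm, 120 g, held down by its weight alone. Down, its flat underside is 29.5 mm above the bench, 1.5 mm above the top of a plate on the runners.
- strip_lip (a point): middle of the strip's near edge (strip down: board x = 37, y = 0, 35 mm above the bench). The strip is flat from the hinge to board x = +47 mm, lapping the plates' far ends by 28 mm; from there to the near edge it flares upward 5 mm as a lead-in.
- set_plate_b: the set plate next to the free place, same size and make as the loose plate, loose but home against the stop under the strip; origin at the centre of its underside, axes as the board's. Its free long side is at its y = -25 mm.
- set_plate_a: the other set plate, between the first one and the fence
- instrument_corner (a point): foot of the near right corner of the large white bench instrument that stands fixed at the left back: a box about 320 mm deep (away from the robot), 520 mm wide (to the left of this corner) and 230 mm high. The arm must keep in front of it or above it.
- timer: bystander: white lab timer, 66 x 66 x 20 mm, origin under its centre
- marker: bystander: marker pen lying on the bench, 18 x 132 x 18 mm
- wash_bottle: bystander: white wash bottle, 61 x 81 x 180 mm, standing; origin under its centre
- stopper: bystander: black rubber flask stopper standing on the bench, 18 x 18 x 20 mm

How it is judged (in metres and radians):
At the end, for the whole second after the job is handed in: the plate lies flat (within 0.02 rad, 1.5 mm) on the runners, its far end within 3 mm of the stop under the strip, gap to its neighbour under 2 mm and parallel within 0.025 rad; the strip is down (under 0.03 rad); the fingers press on the plate with 3 to 40 N and the runners carry at least 3 N of it (x of plate in the frame of board between -0.003 and 0.003 m and y of plate in the frame of set_plate_b between -0.052 and -0.048 m and angle between the x axis of plate and the x axis of board, either way round below 0.025 rad and angle between plate's own z axis and vertical below 0.02 rad and z of plate in the frame of board between 0.02 and 0.0235 m and contact force between the fingers and plate between 3 and 40 N and contact force between plate and runners above 3 N and value of joint strip below 0.03 rad and linear speed of plate below 0.01 m/s); the arm keeps its last pose, push and grip.
It fails at once if the hold-down strip is lifted (more than 5 mm at its lip) (value of joint strip above 0.075 rad).
It fails at once if a plate already set is shifted or lifted (distance of any of set_plate_a, set_plate_b from where it was at the start of the episode above 0.004 m).
It fails at once if a bystander is disturbed (distance of any of timer, marker, wash_bottle, stopper from where it was at the start of the episode above 0.02 m).
It also fails if it takes over 58 s, if anything falls off the work surface, if the arm or the gripper's body presses on something with over 40 N, if the wrist force passes 120 N, or if a joint passes its speed limit or range.

ROBOT

A 6-joint arm with a two-finger parallel gripper is mounted at the origin on a cart in front of the work surface, level with it; the furniture and walls round the work are solid. World frame = base frame: x ahead of the robot, y to its left, z up, the work surface at z = 0. Lengths are in mm, angles in rad, forces in N, time in s.
With the tool pointing down it reaches from about 400 to 925 mm from the base axis. Payload 12.5 kg.
Tool frame: the origin (TCP) lies midway between the tips of the shut fingers; the grasp point (between the pads) lies 19 mm behind it (env.pinch_z is the z of the grasp point in the tool frame, in mm); z points along the fingers, y is the line along which they close (so a half turn about z gives the same grasp; the last joint's range is limited). The gripper opens to 95 mm and grips with 3 to 60 N. Pads are 20 mm wide; open, the fingers measure 119 mm over their backs; the gripper's body (75 mm by 180 mm) begins 59 mm behind the grasp point.
Start: joints at [1.169, 0.491, 1.559, -0, 1.092, -0.106], TCP at [182.174, 597.879, 214.661] pointing down, gripper open.
Joint ranges: [-3.1, 3.1], [-0.84, 2.19], [0.05, 2.79], [-1.13, 4.28], [0.06, 2.93], [-2.69, 2.69]. Speed limits (rad/s): [2.22, 2.22, 2.79, 3.14, 3.14, 3.14].

INTERFACE

Orientations are given as [roll, pitch, yaw] about the fixed x, y, z axes, in that order (R = Rz(yaw) Ry(pitch) Rx(roll)).
In Python, from cell import env, eyes gives the robot as it stands.
- The arm moves only by the shell command python3 -m inch 'ROWS'. ROWS is JSON, a list of rows, each a list of 3 entries, a list of its own where there are three numbers: the shift along the tool's x, y, z in units of 60 mm (1.0 is 60 mm), then the turn about the tool's z in units of 5 degrees (1.0 is 5 degrees), then the closure, from -1 (fully open) to 1 (shut). In form: [[[tx, ty, tz], turn, claw], ...]. A call has exactly 10 rows; each row shifts and turns the commanded pose from where the row before left it, along the tool's axes as they then stand; what a row does not reach is not made up. A row lasts 1/8 s, in which the tool goes at most 62.5 mm and 10.7 degrees, less where a joint would pass 70% of its speed; a pose out of reach is approached as far as the arm can. A call is refused whole if a number of a shift passes 1 or a number of a turn 1, either way. A call with a gripper value outside its range is refused whole. The fingers move at their own pace and stop on an object; the grip force is fixed at half the most. Time passes only in rows, so rows that do not move let the fingers close, or fill a call up. It gives the time, the measured TCP pose, the force, the opening and the grip force at its end, in the units of the state.
- env.state(): the state, without advancing time (a new reading comes with each control period).
- eyes.read_camera(name): name is "side" or "top"; returns a dict with "pixels" (384x512x3 uint8, red, green, blue), "fx", "fy", "cx", "cy" (pixels), "extrinsics" (4x4, takes a point from world to camera coordinates). Camera axes: x right, y down, z forward; pixel columns grow to the right and rows downward; lengths in mm; the calibration is good to about 2 mm. A picture is of the moment at which its call begins. There is no depth.
- env.job_done(): hands the job in; it is judged then, once.
Trained networks look in a picture, given as the dict that the camera call returned (one of the last four; its "shot" number tells which), for a name from the list of things; names that differ only in an ending like _2 or _b are one class to them, and where a whole thing is asked for, a point or a joint stands for the part that bears it (a point fixed in the world has none). Each returns a list of dicts, best first, with "score" (0 to 1); they miss things now and then, are a little off and sometimes report something else, mostly with a low value. They report only what shows in the picture. A call takes as long as a camera call.
- eyes.boxes_of(name, picture): "centre" ([row, column] in pixels, amid what is visible of it).
- eyes.cut_out(name, picture): "mask" (384x512 bool, what is visible of it) and "centre" ([row, column] in pixels, amid what is visible of it).
- eyes.spot_point(name, picture): "centre" ([row, column] in pixels: a listed point, or the origin of a listed thing).
The state is a dict: "t": time; "joints": joint angles; "qvel": joint speeds; "tau": joint torques, N m; "eef_pos": TCP position; "tcp_rot": TCP orientation; "ft_force": force on the tool from outside, world axes, zero at the start; "moment": the same for the moment, N m; "opening": opening from 0.0 (shut) to 1.0 (fully open); "grip_force": force on a finger pad.
Only numpy, scipy, OpenCV 4.12 (cv2) and the standard library are available. Lean on these libraries where they do the work, as an engineer would, in place of code of your own. Each camera call takes 0.05 s, during which the arm holds its last target. There are 200 camera calls.

## Working session

There is one attempt and no reset: what is moved stays moved. The work goes in short steps, Python scripts to look and compute and a shell command to move; the robot and the scene stay as the last step left them, time stands still between calls to the robot, and variables do not carry over. Pictures are saved under pics/ and viewed, at most 10 in all, crops included, and the job is handed in when it is done.

```bash
ls; mkdir -p pics
cat > h.py <<'E'
import numpy as np, cv2
from cell import env, eyes
def shot(n,name=None):
    p=eyes.read_camera(n)
    if name: cv2.imwrite(f'pics/{name}.png',cv2.cvtColor(p['pixels'],cv2.COLOR_RGB2BGR))
    return p
def ray(p,rc):
    E=np.array(p['extrinsics']);R=E[:3,:3];t=E[:3,3]
    d=R.T@np.array([(rc[1]-p['cx'])/p['fx'],(rc[0]-p['cy'])/p['fy'],1]);return -R.T@t,d
def atz(p,rc,z):
    o,d=ray(p,rc);return o+d*(z-o[2])/d[2]
def proj(p,X):
    E=np.array(p['extrinsics']);c=E[:3,:3]@np.array(X)+E[:3,3]
    return np.array([p['cy']+p['fy']*c[1]/c[2],p['cx']+p['fx']*c[0]/c[2]])
E
python3 - <<'E'
from h import *
np.set_printoptions(precision=1,suppress=True)
s=env.state();print(s, env.pinch_z)
Z={'plate':18,'stand':0,'board':0,'home':22,'stop':22,'strip_lip':35,'set_plate_b':22,'instrument_corner':0,'timer':0,'marker':0,'wash_bottle':0,'stopper':0}
for c in ['top','side']:
    p=shot(c,c);print(c,'cam at',ray(p,[0,0])[0],p['fx'])
    for n,z in Z.items():
        print(n,[(round(d['score'],2),np.array(d['centre']),atz(p,d['centre'],z)[:2]) for d in eyes.spot_point(n,p)[:3]])
E
```

```text
pics
{'t': 0.0, 'joints': array([ 1.2,  0.5,  1.6,  0. ,  1.1, -0.1]), 'qvel': array([ 0., -0., -0.,  0., -0., -0.]), 'tau': array([ -0. , -61.3, -25.8,   0.1,   0. ,  -0. ]), 'eef_pos': array([182.1, 597.6, 214.1]), 'tcp_rot': array([-3.1, -0. ,  2.8]), 'ft_force': array([-0. , -0.1, -0.1]), 'moment': array([ 0.,  0., -0.]), 'grip_force': 0.0, 'opening': 0.9977046458740545} -18.8
top cam at [ 424.2   44.2 1138.4] 371.77170711941136
plate [(0.57, array([237.3, 369.5]), array([ 439.2, -264.5]))]
stand [(0.64, array([232.6, 366.9]), array([ 453.7, -262.5])), (0.29, array([209.6, 270.4]), array([529.2,  27.8]))]
board [(0.55, array([208.4, 272.1]), array([532.8,  22.5]))]
home [(0.57, array([206.8, 279.3]), array([535.1,   1.2]))]
stop [(0.9, array([183.7, 278.6]), array([605.6,   1.4])), (0.3, array([236. , 152.6]), array([454.8, 382.5])), (0.29, array([236.1, 368.6]), array([ 442.7, -260.9]))]
strip_lip [(0.67, array([195.6, 267.8]), array([568.1,  35.2]))]
set_plate_b [(0.91, array([209.4, 246.7]), array([529.1,  99.5])), (0.77, array([207.7, 263.7]), array([533.3,  48.2])), (0.66, a
[... 607 characters left out ...]
 25.2]))]
home [(0.75, array([215.7, 250.6]), array([542.8,   9.3])), (0.5, array([285.5, 271.3]), array([ 439.8, -272.2]))]
stop []
strip_lip [(0.65, array([207. , 256.1]), array([571.5,  25.1]))]
set_plate_b [(0.95, array([210.8, 240.2]), array([528. ,  48.2])), (0.76, array([202.5, 231.2]), array([525.5, 103.7])), (0.61, array([170.9, 177. ]), array([451.9, 386.7]))]
instrument_corner [(0.69, array([188.1, 217. ]), array([539.9, 239.3]))]
timer [(0.74, array([253. , 332.2]), array([ 664.9, -231.7]))]
marker [(0.68, array([194. , 185.1]), array([429.1, 258.6]))]
wash_bottle [(0.82, array([234.5, 368. ]), array([ 809.4, -218.9]))]
stopper [(0.51, array([172., 178.]), array([464.8, 415.5]))]
```

Run:
```python
import cv2
a=cv2.imread('pics/top.png')[140:290,130:430];b=cv2.imread('pics/side.png')[150:330,150:400]
cv2.imwrite('pics/top_c.png',cv2.resize(a,(800,400),interpolation=cv2.INTER_CUBIC));cv2.imwrite('pics/side_c.png',cv2.resize(b,(800,576),interpolation=cv2.INTER_CUBIC))
```

```text
(no output)
```

View pics/top_c.png

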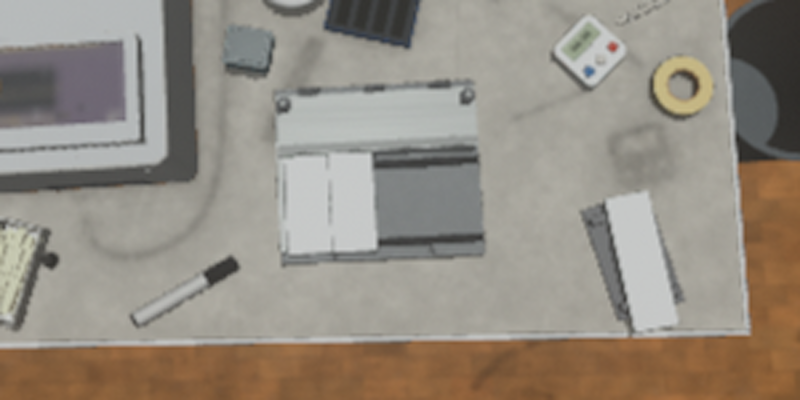

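View pics/side_c.png

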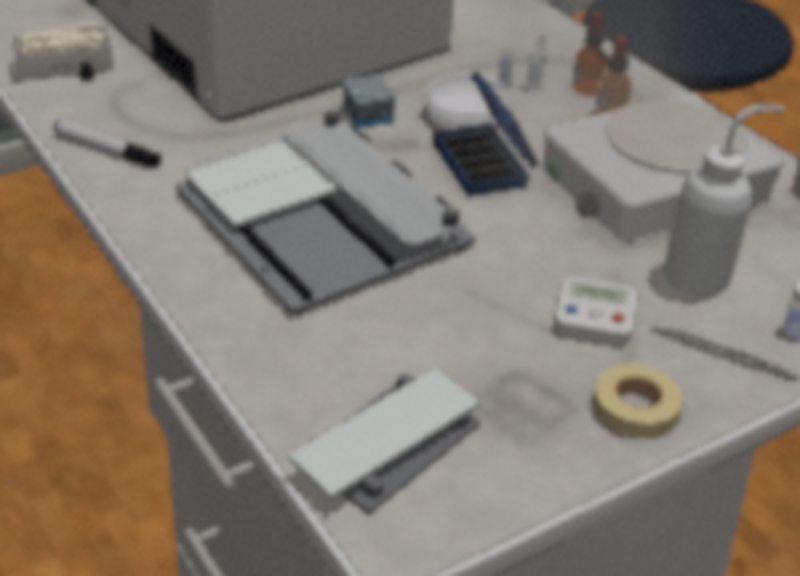

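The top crop shows the plate at about px (238,370), yawed about +0.2 rad on its stand. The board is nearly square to the world, with its free place right of the two white plates. I'll fit the outlines precisely next.

```bash
cat >> h.py <<'E'
def outline(p,mask,z,L=None,W=None):
    c=max(cv2.findContours(mask.astype(np.uint8),cv2.RETR_EXTERNAL,cv2.CHAIN_APPROX_NONE)[0],key=cv2.contourArea)[:,0,:]
    w=np.array([atz(p,(v,u),z)[:2] for u,v in c])
    (cx,cy),(a,b),t=cv2.minAreaRect(w.astype(np.float32))
    if a<b: a,b,t=b,a,t+90
    t=(t+90)%180-90
    return np.array([cx,cy,a,b]),np.deg2rad(t)
E
python3 - <<'E'
from h import *
np.set_printoptions(precision=3,suppress=True)
for c in ['top','side']:
    p=shot(c)
    for n,z in [('plate',24),('set_plate_b',28),('board',14),('stand',0),('strip_lip',31)]:
        for d in eyes.cut_out(n,p)[:3]:
            print(c,n,round(d['score'],2),d['mask'].sum(),*outline(p,d['mask'],z))
    # line detection of the board long edges / plate edges
E
```

```text
top set_plate_b 0.96 611 [511.212 105.708 110.878  49.703] 0.031264793392392694
top set_plate_b 0.66 627 [512.291  55.407 112.046  49.776] 0.03322865415329836
top board 0.67 3713 [547.829  26.2   231.892 201.066] -1.5418227840463536
top stand 0.79 371 [ 439.154 -232.119  131.812   26.469] 0.21065256347109382
top strip_lip 0.59 1600 [605.227  25.544 223.211  72.607] -1.5430472181305988
side plate 0.65 903 [ 440.65  -267.619  150.908   53.563] 0.17822341732476707
side set_plate_b 0.98 406 [515.014  53.052 119.536  57.807] 0.010174153375024576
side set_plate_b 0.67 336 [513.986 106.109 118.276  52.562] 0.029224214866741333
side set_plate_b 0.26 195 [407.964 219.622 142.075  28.893] -1.0853090841608266
side board 0.71 2539 [551.957  32.142 265.364 218.326] -1.5083137115138374
side stand 0.91 351 [ 457.6   -285.768  131.418   23.224] 0.21534625173430397
side strip_lip 0.76 797 [610.418  29.203 224.774  68.386] -1.553803100554751
```

```bash
cat >> h.py <<'E'
def plan(wps):
    """wps: list of (x,y,z,yaw,nrows); prints per-row tool-frame shift (units of 60mm) and turn (5deg)"""
    s=env.state();x=np.array(s['eef_pos']);yaw=s['tcp_rot'][2]
    for *w,n in wps:
        d=(np.array(w[:3])-x)/60;c,q=np.cos(yaw),np.sin(yaw)
        dy=(w[3]-yaw+np.pi)%(2*np.pi)-np.pi
        print(n,'rows: total',np.round([d[0]*c+d[1]*q,d[0]*q-d[1]*c,-d[2]],3),'each',np.round(np.array([d[0]*c+d[1]*q,d[0]*q-d[1]*c,-d[2]])/n,3),'turn total',round(-np.rad2deg(dy)/5,2))
        x=np.array(w[:3]);yaw=w[3]
E
python3 - <<'E'
from h import *
np.set_printoptions(precision=3,suppress=True)
for c in ['top','side']:
    p=shot(c); r,q=(np.array([237,369]) if c=='top' else np.array([283,270])).astype(int)
    g=p['pixels'].astype(int).min(2); v=g[r,q]; print(v)
    for th in (v-12,v-20,v-30):
        m=(g>th).astype(np.uint8); n,l,st,ce=cv2.connectedComponentsWithStats(m,connectivity=4); mk=l==l[r,q]
        print(c,th,mk.sum(),*outline(p,mk,24))
# footprint of bench plate edges
s=env.state();print(s['tcp_rot'],s['t'])
plan([(s['eef_pos'][0],s['eef_pos'][1],214,3.32,6),(400,200,214,3.32,8),(440,-266,214,3.32,8)])
E
```

```text
198
top 186 773 [ 438.864 -265.072  145.75    45.853] 0.16549267507634766
top 178 794 [ 438.912 -265.112  147.498   46.517] 0.17007957057984563
top 168 854 [ 433.972 -266.794  161.795   53.194] 0.20170852004238765
182
side 170 814 [ 440.793 -265.062  147.224   47.032] 0.16548436934269797
side 162 870 [ 441.188 -264.786  149.004   49.634] 0.1675175929664326
side 152 4098 [457.276 -41.889 520.147 222.949] 1.5667729561780595
[3.142 0.    2.846] 2.0
6 rows: total [0.    0.    0.011] each [0.    0.    0.002] turn total -5.43
8 rows: total [-2.396 -7.17  -0.   ] each [-0.3   -0.896 -0.   ] turn total -0.0
8 rows: total [ 0.722 -7.762 -0.   ] each [ 0.09 -0.97 -0.  ] turn total -0.0
```

```bash
python3 -m inch '[[[0,0,0],-0.9,-1],[[0,0,0],-0.9,-1],[[0,0,0],-0.9,-1],[[0,0,0],-0.9,-1],[[0,0,0],-0.9,-1],[[0,0,0],-0.8,-1],[[-0.3,-0.9,0],0,-1],[[-0.3,-0.9,0],0,-1],[[-0.3,-0.9,0],0,-1],[[-0.3,-0.9,0],0,-1]]' && python3 -m inch '[[[-0.3,-0.9,0],0,-1],[[-0.3,-0.9,0],0,-1],[[-0.3,-0.9,0],0,-1],[[-0.3,-0.9,0],0,-1],[[0.1,-0.95,0],0,-1],[[0.1,-0.95,0],0,-1],[[0.1,-0.95,0],0,-1],[[0.1,-0.95,0],0,-1],[[0.1,-0.95,0],0,-1],[[0.1,-0.95,0],0,-1]]'
python3 - <<'E'
from h import *
s=env.state();print(s['eef_pos'],s['tcp_rot'])
plan([(440,-265,214,3.31,2),(440,-265,50,3.31,3),(440,-265,14,3.31,3)])
E
```

```text
t: 3.25
eef_pos: [289.6, 395.3, 214.8]
tcp_rot: [3.141, 0.001, -2.974]
ft_force: [1.4, 0.7, -0.1]
opening: 1.004
grip_force: 0.0
t: 4.5
eef_pos: [417.0, -149.5, 214.9]
tcp_rot: [-3.141, 0.001, -2.975]
ft_force: [1.1, -0.2, -0.0]
opening: 0.998
grip_force: 0.0
[ 417.00648302 -149.4919227   214.90426007] [-3.14121089e+00  7.67537577e-04 -2.97514734e+00]
2 rows: total [-0.059 -1.962  0.015] each [-0.029 -0.981  0.008] turn total -0.02
3 rows: total [-0.     0.     2.733] each [-0.     0.     0.911] turn total -0.0
3 rows: total [-0.   0.   0.6] each [-0.   0.   0.2] turn total -0.0
```

```bash
python3 -m inch '[[[-0.03,-0.97,0],0,-1],[[-0.03,-0.97,0],0,-1],[[0,0,0.9],0,-1],[[0,0,0.9],0,-1],[[0,0,0.7],0,-1],[[0,0,0],0,-1],[[0,0,0],0,-1],[[0,0,0],0,-1],[[0,0,0],0,-1],[[0,0,0],0,-1]]'
python3 - <<'E'
from h import *
plan([(440,-265,64,3.31,1),(440,-265,14,3.31,3)])
p=shot('side','s2');a=cv2.imread('pics/s2.png')[200:360,190:350]
for dy in (50,-50,25,-25):
  print(dy,proj(p,[440,-265+dy,24]))
cv2.imwrite('pics/s2c.png',cv2.resize(a,(600,600),interpolation=cv2.INTER_CUBIC))
E
```

```text
t: 5.75
eef_pos: [440.2, -261.8, 65.3]
tcp_rot: [-3.141, 0.001, -2.975]
ft_force: [0.5, 0.2, 0.4]
opening: 1.002
grip_force: 0.0
1 rows: total [ 0.012 -0.053  0.021] each [ 0.012 -0.053  0.021] turn total -0.02
3 rows: total [-0.     0.     0.833] each [-0.     0.     0.278] turn total -0.0
50 [270.84173955 259.34422965]
-50 [296.15653298 281.06920519]
25 [276.83187723 264.48492318]
-25 [289.47675295 275.33666551]
```

View pics/s2c.png

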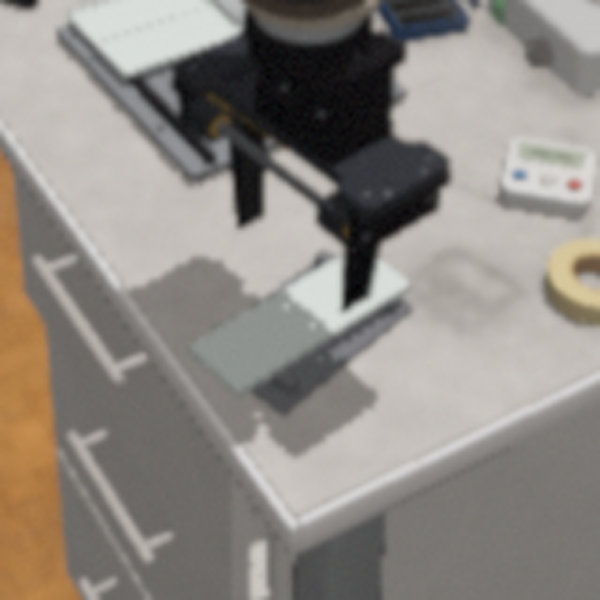

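The fingers straddle the plate, with the near fingertip at crop (355,305), beyond the plate's right edge. I'll descend and grip.

```bash
python3 -m inch '[[[0.01,-0.05,0.3],0,-1],[[0,0,0.3],0,-1],[[0,0,0.25],0,-1],[[0,0,0],0,-1],[[0,0,0],0,1],[[0,0,0],0,1],[[0,0,0],0,1],[[0,0,0],0,1],[[0,0,0],0,1],[[0,0,0],0,1]]'
python3 -m inch '[[[0,0,0],0,1],[[0,0,0],0,1],[[0,0,-0.1],0,1],[[0,0,-0.2],0,1],[[0,0,-0.4],0,1],[[0,0,-0.5],0,1],[[0,0,-0.5],0,1],[[0,0,0],0,1],[[0,0,0],0,1],[[0,0,0],0,1]]'
python3 - <<'E'
from h import *
p=shot('side','s3');q=shot('top','t3')
a=cv2.imread('pics/s3.png')[160:330,180:350];b=cv2.imread('pics/t3.png')[160:330,250:420]
cv2.imwrite('pics/s3c.png',np.hstack([cv2.resize(i,(400,400),interpolation=cv2.INTER_CUBIC) for i in (a,b)]))
th=0.03;o=np.array([532.8,25.2]);R=np.array([[np.cos(th),-np.sin(th)],[np.sin(th),np.cos(th)]])
w=o+R@np.array([-45,-43]);print(w)
plan([(*w,100,np.pi+th,6),(*w,40,np.pi+th,6)])
E
```

```text
t: 7.05
eef_pos: [440.0, -264.8, 13.7]
tcp_rot: [-3.141, 0.0, -2.975]
ft_force: [0.8, -0.1, 1.7]
opening: 0.525
grip_force: 30.0
t: 8.3
eef_pos: [439.5, -264.4, 114.8]
tcp_rot: [3.14, -0.001, -2.975]
ft_force: [-0.3, 0.7, -0.6]
opening: 0.522
grip_force: 30.0
[489.11005499 -19.13044896]
6 rows: total [-1.492  3.897  0.247] each [-0.249  0.649  0.041] turn total 1.57
6 rows: total [-0.  0.  1.] each [-0.     0.     0.167] turn total -0.0
```

View pics/s3c.png

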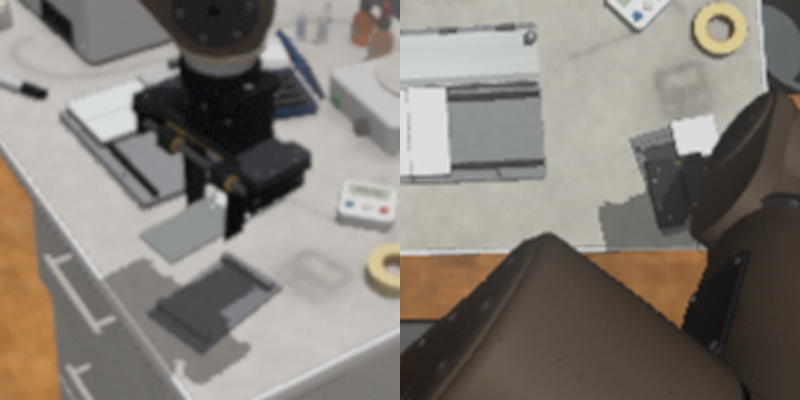

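The plate is held level, and the stand is empty (left panel, about (215,300)). Next I'll carry it to the board.

```bash
python3 -m inch '[[[-0.25,0.65,0.04],0,1],[[-0.25,0.65,0.04],0,1],[[-0.25,0.65,0.04],0,1],[[-0.25,0.65,0.04],0,1],[[-0.25,0.65,0.04],0,1],[[-0.25,0.65,0.04],0,1],[[0,0,0],0.8,1],[[0,0,0.3],0.77,1],[[0,0,0.4],0,1],[[0,0,0],0,1]]'
python3 - <<'E'
from h import *
np.set_printoptions(precision=3,suppress=True)
p=shot('side','s4');q=shot('top','t4')
a=cv2.imread('pics/s4.png')[160:290,180:310];b=cv2.imread('pics/t4.png')[160:270,220:330]
cv2.imwrite('pics/s4c.png',np.hstack([cv2.resize(i,(400,400),interpolation=cv2.INTER_CUBIC) for i in (a,b)]))
th=0.03;o=np.array([532.8,25.2]);R=np.array([[np.cos(th),-np.sin(th)],[np.sin(th),np.cos(th)]])
w=o+R@np.array([-45,-43]);s=env.state();print(s['eef_pos'],s['tcp_rot'])
print('tool in board',R.T@(s['eef_pos'][:2]-o))
plan([(*w,s['eef_pos'][2],np.pi+th,6),(*w,19,np.pi+th,6)])
z=s['eef_pos'][2]+10.3
for n,d in [('plate',z),('set_plate_b',28)]:
  for i,pp in (('side',p),('top',q)):
    for m in eyes.cut_out(n,pp)[:3]: print(n,i,round(m['score'],2),*outline(pp,m['mask'],d))
E
```

```text
t: 9.65
eef_pos: [488.9, -18.8, 57.8]
tcp_rot: [3.141, -0.004, -3.112]
ft_force: [-0.2, -0.2, -1.1]
opening: 0.523
grip_force: 30.0
[489.862 -19.04   59.336] [ 3.141 -0.001 -3.112]
tool in board [-44.246 -42.932]
6 rows: total [ 0.013 -0.001 -0.   ] each [ 0.002 -0.    -0.   ] turn total -0.0
6 rows: total [-0.     0.     0.672] each [-0.     0.     0.112] turn total -0.0
plate side 0.86 [457.794 -22.955  90.172  57.432] 0.04946324046593476
set_plate_b side 0.55 [491.877 101.187  73.137  53.101] 0.04596038468415354
set_plate_b side 0.49 [481.616  69.982  44.512  17.77 ] 0.029224404200850082
set_plate_b top 0.96 [510.808 106.028 111.068  50.861] -0.008615059810297327
```

View pics/s4c.png

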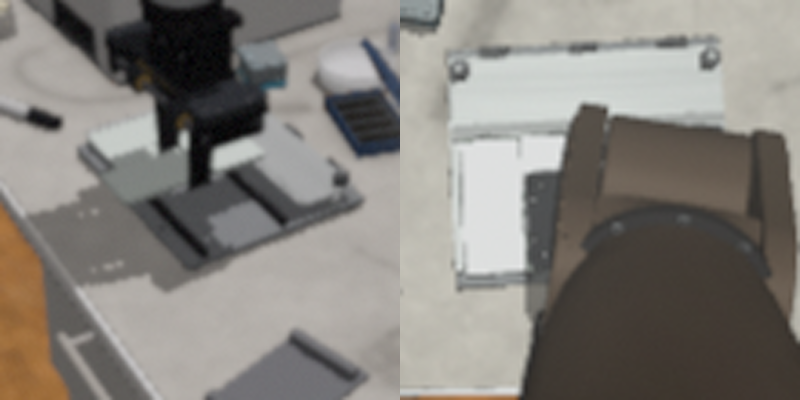

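```bash
python3 -m inch '[[[0,0,0.25],0,1],[[0,0,0.2],0,1],[[0,0,0.1],0,1],[[0,0,0.07],0,1],[[0,0,0.04],0,1],[[0,0,0],0,1],[[0,0,0],0,1],[[0,0,0],0,1],[[0,0,0],0,1],[[0,0,0],0,1]]'
```

```text
t: 11.2
eef_pos: [489.9, -19.0, 19.7]
tcp_rot: [3.142, 0.0, -3.112]
ft_force: [-0.3, 0.3, -1.0]
opening: 0.52
grip_force: 30.0
```

```bash
python3 -m inch '[[[0,0,0.015],0,1],[[0,0,0.013],0,1],[[0,0,0],0,1],[[-0.06,0,0],0,1],[[-0.06,0,0],0,1],[[-0.06,0,0],0,1],[[-0.06,0,0],0,1],[[-0.06,0,0],0,1],[[0,0,0],0,1],[[0,0,0],0,1]]'
```

```text
t: 12.45
eef_pos: [507.7, -18.4, 17.9]
tcp_rot: [3.141, -0.0, -3.112]
ft_force: [0.2, 0.1, -0.6]
opening: 0.518
grip_force: 30.0
```

```bash
python3 -m inch '[[[-0.05,0,0.005],0,1],[[-0.05,0,0],0,1],[[-0.05,0,0],0,1],[[-0.05,0,0],0,1],[[-0.05,0,0],0,1],[[-0.05,0,0],0,1],[[-0.04,0,0],0,1],[[0,0,0],0,1],[[0,0,0],0,1],[[0,0,0],0,1]]'
```

```text
t: 13.7
eef_pos: [528.5, -17.9, 17.7]
tcp_rot: [-3.142, 0.001, -3.112]
ft_force: [-1.0, 0.4, 3.5]
opening: 0.522
grip_force: 30.0
```

Run:
```python
from h import *
np.set_printoptions(precision=3,suppress=True)
s=env.state();print(s['eef_pos'],s['ft_force'])
th=0.03;o=np.array([532.8,25.2]);R=np.array([[np.cos(th),-np.sin(th)],[np.sin(th),np.cos(th)]])
print('tool in board',R.T@(s['eef_pos'][:2]-o))
p=shot('side','s5')
for n in ('plate','strip_lip'):
  for m in eyes.cut_out(n,p)[:2]: print(n,m['score'],*outline(p,m['mask'],28))
a=cv2.imread('pics/s5.png')[170:270,190:290]
cv2.imwrite('pics/s5c.png',cv2.resize(a,(600,600),interpolation=cv2.INTER_CUBIC))
```

```text
[528.526 -17.866  17.697] [-1.035  0.444  3.482]
tool in board [ -5.564 -42.919]
plate 0.93 [497.022 -20.307  90.653  59.702] 0.03630432017087946
plate 0.6 [543.185   2.406 233.47  217.233] -1.5503209310847965
strip_lip 0.56 [613.807 -44.559  76.448  72.823] 0.2911192933728087
```

View pics/s5c.png

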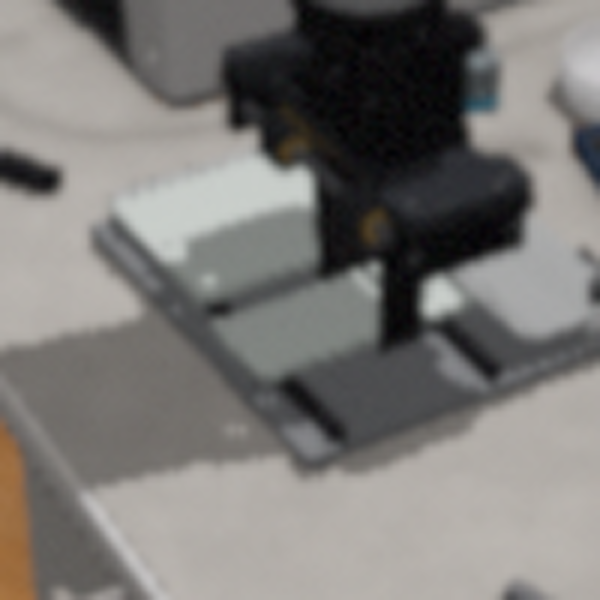

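The plate is under the strip and resting on the runners, square to the set plates. Next I'll feel for the stop in small steps.

```bash
python3 -m inch '[[[-0.016,0,0],0,1],[[-0.016,0,0],0,1],[[-0.016,0,0],0,1],[[-0.016,0,0],0,1],[[0,0,0],0,1],[[0,0,0],0,1],[[0,0,0],0,1],[[0,0,0],0,1],[[0,0,0],0,1],[[0,0,0],0,1]]'
python3 -m inch '[[[-0.016,0,0],0,1],[[-0.016,0,0],0,1],[[0,0,0],0,1],[[0,0,0],0,1],[[0,0,0],0,1],[[0,0,0],0,1],[[0,0,0],0,1],[[0,0,0],0,1],[[0,0,0],0,1],[[0,0,0],0,1]]'
```

```text
t: 15.1
eef_pos: [531.1, -17.7, 17.7]
tcp_rot: [3.141, -0.002, -3.112]
ft_force: [-5.4, -0.1, 8.2]
opening: 0.524
grip_force: 30.0
t: 16.35
eef_pos: [533.0, -17.7, 17.7]
tcp_rot: [3.141, -0.002, -3.112]
ft_force: [-5.0, -0.6, 7.7]
opening: 0.517
grip_force: 30.0
```

```bash
python3 -m inch '[[[-0.016,0,-0.004],0,1],[[-0.016,0,0],0,1],[[-0.016,0,0],0,1],[[0,0,0],0,1],[[0,0,0],0,1],[[0,0,0],0,1],[[0,0,0],0,1],[[0,0,0],0,1],[[0,0,0],0,1],[[0,0,0],0,1]]'
```

```text
t: 17.6
eef_pos: [533.8, -17.6, 17.7]
tcp_rot: [3.141, -0.007, -3.112]
ft_force: [-13.7, -3.9, 12.2]
opening: 0.521
grip_force: 30.0
```

Force is building with almost no motion, so the plate is against the stop. Now I'll release it, rise, shut the fingers and go down on its right side.

```bash
python3 -m inch '[[[0.03,0,0],0,-0.26],[[0,0,0],0,-0.26],[[0,0,0],0,-0.26],[[0,0,-0.1],0,-0.26],[[0,0,-0.3],0,-0.26],[[0,0,-0.4],0,-0.26],[[0,-0.4,0],0,1],[[0,-0.4,0],0,1],[[0,0,0],0,1],[[0,0,0],0,1]]'
python3 - <<'E'
from h import *
np.set_printoptions(precision=3,suppress=True)
th=0.03;o=np.array([532.8,25.2]);R=np.array([[np.cos(th),-np.sin(th)],[np.sin(th),np.cos(th)]])
s=env.state();print(s['eef_pos'],s['ft_force'],s['opening'],'tool in board',R.T@(s['eef_pos'][:2]-o))
p=shot('side','s6')
for n in ('plate','set_plate_b','strip_lip'):
  for m in eyes.cut_out(n,p)[:2]: print(n,m['score'],*outline(p,m['mask'],28))
a=cv2.imread('pics/s6.png')[170:270,190:290]
cv2.imwrite('pics/s6c.png',cv2.resize(a,(600,600),interpolation=cv2.INTER_CUBIC))
E
```

```text
t: 18.85
eef_pos: [536.4, -65.2, 66.0]
tcp_rot: [3.141, -0.0, -3.112]
ft_force: [0.2, 0.3, 0.6]
opening: 0.263
grip_force: 0.0
[536.394 -65.25   65.998] [0.188 0.276 0.563] 0.2628425755189108 tool in board [  0.879 -90.517]
plate 0.98 [510.532 -18.104  98.915  56.894] 0.048090493276107406
set_plate_b 0.64 [515.13   52.486 119.853  50.293] 0.04245626806204374
set_plate_b 0.51 [514.009 107.845 118.161  49.449] 0.030350330453086737
strip_lip 0.83 [614.183 -42.147  84.365  57.83 ] 1.011080026809052
```

View pics/s6c.png

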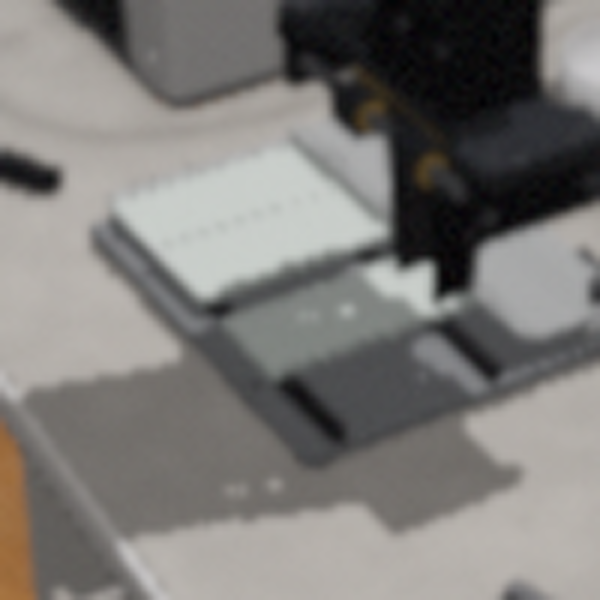

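```bash
python3 -m inch '[[[0.02,0,0],0,1],[[0,0,0.35],0,1],[[0,0,0.3],0,1],[[0,0,0.13],0,1],[[0,0,0],0,1],[[0,0,0],0,1],[[0,0.05,0],0,1],[[0,0.05,0],0,1],[[0,0,0],0,1],[[0,0,0],0,1]]'
python3 -m inch '[[[0,0.05,0],0,1],[[0,0.05,0],0,1],[[0,0.05,0],0,1],[[0,0.05,0],0,1],[[0,0.05,0],0,1],[[0,0.05,0],0,1],[[0,0.05,0],0,1],[[0,0,0],0,1],[[0,0,0],0,1],[[0,0,0],0,1]]'
```

```text
t: 20.3
eef_pos: [535.1, -59.6, 19.1]
tcp_rot: [3.142, 0.0, -3.112]
ft_force: [0.7, -0.9, 0.2]
opening: 0.01
grip_force: 0.0
t: 21.55
eef_pos: [534.4, -38.7, 19.1]
tcp_rot: [3.141, -0.0, -3.112]
ft_force: [-0.1, -0.7, -0.3]
opening: 0.004
grip_force: 0.0
```

```bash
python3 -m inch '[[[0,0.04,0],0,1],[[0,0.03,0],0,1],[[0,0.02,0],0,1],[[0,0,0],0,1],[[0,0,0],0,1],[[0,0,0],0,1],[[0,0,0],0,1],[[0,0,0],0,1],[[0,0,0],0,1],[[0,0,0],0,1]]'
python3 - <<'E'
from h import *
np.set_printoptions(precision=3,suppress=True)
p=shot('side','s7');q=shot('top','t7')
for n in ('plate','set_plate_b'):
 for pp in (p,q):
  for m in eyes.cut_out(n,pp)[:2]: print(n,m['score'],*outline(pp,m['mask'],28))
a=cv2.imread('pics/s7.png')[180:260,190:270]
cv2.imwrite('pics/s7c.png',cv2.resize(a,(600,600),interpolation=cv2.INTER_CUBIC))
E
```

```text
t: 22.8
eef_pos: [534.3, -33.3, 19.1]
tcp_rot: [3.142, 0.0, -3.112]
ft_force: [0.5, -0.2, 0.3]
opening: 0.005
grip_force: 0.1
plate 0.78 [502.429  -7.141  88.325  52.487] 0.09309884364363885
set_plate_b 0.59 [504.166  54.591 102.548  64.173] 0.009647396756163716
set_plate_b 0.54 [509.883 106.86  109.642  53.835] 0.04774353748152972
set_plate_b 0.85 [510.855 105.657 112.316  49.88 ] 0.034744361078797935
set_plate_b 0.82 [511.606  65.82  108.661  29.181] 0.03707787276019581
```

View pics/s7c.png

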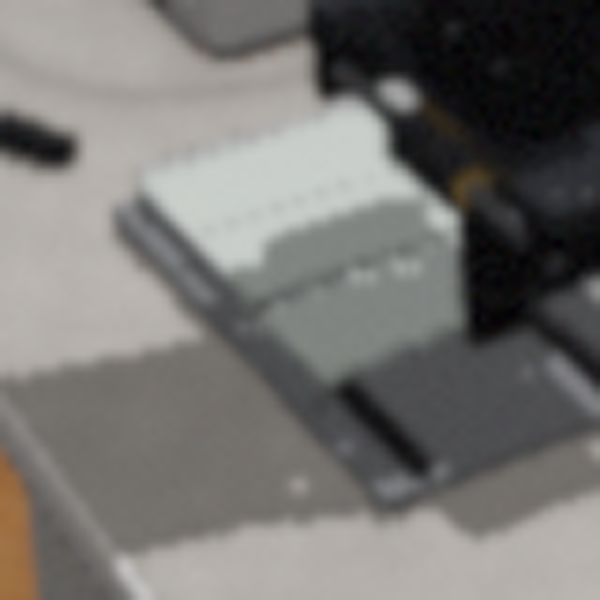

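A gap of about 2–3 mm remains, visible as the dark line from (250,310) to (420,245). I'll continue gently to contact.

```bash
python3 -m inch '[[[0,0.016,0],0,1],[[0,0.016,0],0,1],[[0,0,0],0,1],[[0,0,0],0,1],[[0,0,0],0,1],[[0,0,0],0,1],[[0,0,0],0,1],[[0,0,0],0,1],[[0,0,0],0,1],[[0,0,0],0,1]]'
python3 -m inch '[[[0,0.01,0],0,1],[[0,0.01,0],0,1],[[0,0,0],0,1],[[0,0,0],0,1],[[0,0,0],0,1],[[0,0,0],0,1],[[0,0,0],0,1],[[0,0,0],0,1],[[0,0,0],0,1],[[0,0,0],0,1]]'
```

```text
t: 24.35
eef_pos: [534.3, -31.4, 19.1]
tcp_rot: [3.142, 0.0, -3.112]
ft_force: [-0.3, -0.5, -0.4]
opening: 0.007
grip_force: 0.2
t: 25.6
eef_pos: [534.2, -30.2, 19.1]
tcp_rot: [3.142, 0.0, -3.112]
ft_force: [-0.9, -0.9, 1.5]
opening: 0.006
grip_force: 0.4
```

```bash
python3 -m inch '[[[0,0.01,0],0,1],[[0,0.01,0],0,1],[[0,0,0],0,1],[[0,0,0],0,1],[[0,0,0],0,1],[[0,0,0],0,1],[[0,0,0],0,1],[[0,0,0],0,1],[[0,0,0],0,1],[[0,0,0],0,1]]'
python3 - <<'E'
from h import *
np.set_printoptions(precision=3,suppress=True)
s=env.state();print(s['eef_pos'],s['ft_force'],s['moment'],s['grip_force'])
p=shot('side','s8')
a=cv2.imread('pics/s8.png')[190:250,190:260]
cv2.imwrite('pics/s8c.png',cv2.resize(a,(700,600),interpolation=cv2.INTER_CUBIC))
E
```

```text
t: 26.85
eef_pos: [534.2, -29.0, 19.1]
tcp_rot: [3.142, 0.0, -3.112]
ft_force: [-0.5, -0.2, 0.5]
opening: -0.0
grip_force: 0.5
[534.177 -28.976  19.089] [-0.516 -0.164  0.526] [-0.176  0.139  0.006] 0.507073849439621
```

View pics/s8c.png

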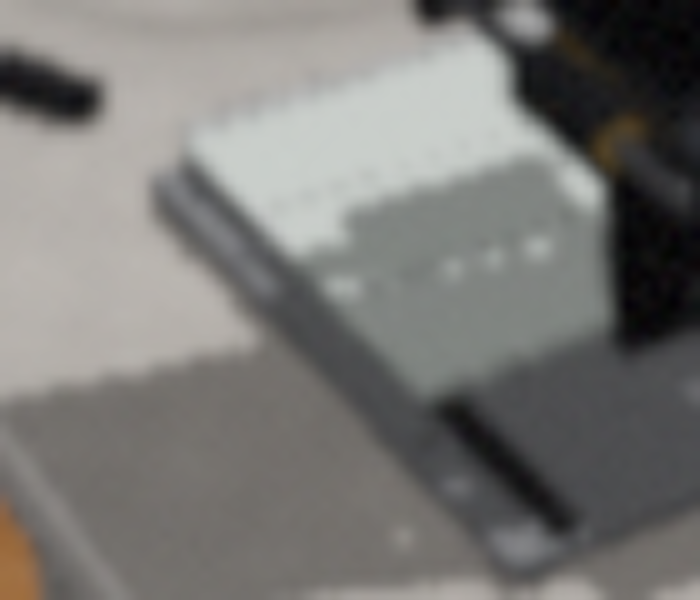

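Gap is now only a seam, and the near ends line up with the set plates. One more small step will confirm contact.

```bash
python3 -m inch '[[[0,0.01,0],0,1],[[0,0.006,0],0,1],[[0,0,0],0,1],[[0,0,0],0,1],[[0,0,0],0,1],[[0,0,0],0,1],[[0,0,0],0,1],[[0,0,0],0,1],[[0,0,0],0,1],[[0,0,0],0,1]]'
python3 - <<'E'
from h import *
np.set_printoptions(precision=2,suppress=True)
p=shot('side')
f=[env.state()['ft_force']]
g=cv2.cvtColor(p['pixels'],cv2.COLOR_RGB2GRAY).astype(np.float32)
# brightness profile across the seam along board y at shaded x=-50..-10, both views of a/b seam too
th=0.03;o=np.array([532.8,25.2])
for bx in (-72,-60,-50,-40,-30,-20):
    ys=np.arange(-30,22,2.)
    P=np.array([proj(p,[o[0]+bx*np.cos(th)-y*np.sin(th),o[1]+bx*np.sin(th)+y*np.cos(th),28]) for y in ys],np.float32)
    print(bx,cv2.remap(g,P[:,1].reshape(1,-1).copy(),P[:,0].reshape(1,-1).copy(),cv2.INTER_LINEAR)[0].astype(int))
print(f)
E
```

```text
t: 28.15
eef_pos: [534.1, -28.0, 19.1]
tcp_rot: [3.141, 0.0, -3.112]
ft_force: [-1.0, -0.9, -0.0]
opening: 0.004
grip_force: 0.8
-72 [127 127 127 127 127 127 127 127 128 127 127 127 127 128 128 132 138 146
 150 156 156 145 136 129 126 125]
-60 [131 131 130 130 130 130 129 129 129 129 129 130 130 132 136 141 143 143
 142 141 138 134 133 131 131 132]
-50 [131 131 130 131 131 131 130 130 130 130 130 129 129 128 127 127 126 125
 127 129 130 131 131 131 131 130]
-40 [130 130 130 130 130 130 130 130 130 130 130 130 130 130 129 127 125 124
 125 126 127 129 130 130 129 129]
-30 [130 130 130 130 130 130 130 129 130 131 134 139 141 142 141 139 136 133
 131 130 130 130 130 130 130 130]
-20 [129 130 130 130 130 130 130 131 132 133 133 134 135 134 134 135 136 135
 133 131 130 130 130 130 130 130]
[array([-0.06, -2.47,  1.09])]
```

```bash
python3 -m inch '[[[0,0.008,0],0,1],[[0,0.008,0],0,1],[[0,0,0],0,1],[[0,0,0],0,1],[[0,0,0],0,1],[[0,0,0],0,1],[[0,0,0],0,1],[[0,0,0],0,1],[[0,0,0],0,1],[[0,0,0],0,1]]'
python3 - <<'E'
from h import *
np.set_printoptions(precision=2,suppress=True)
F=[]
for i in range(6):
    p=shot('side');F.append(env.state()['ft_force'])
print(np.mean(F,0))
import cv2
def G(a): return cv2.cvtColor(a,cv2.COLOR_RGB2GRAY).astype(np.float32)
th=0.03;o=np.array([532.8,25.2]);ims={k:G(cv2.cvtColor(cv2.imread(f'pics/{k}.png'),cv2.COLOR_BGR2RGB)) for k in('s7','s8')};ims['now']=G(p['pixels'])
for k,g in ims.items():
  for bx in (-45,):
    ys=np.arange(-60,70,2.5)
    P=np.array([proj(p,[o[0]+bx-y*th,o[1]+bx*th+y,28]) for y in ys],np.float32)
    print(k,bx,cv2.remap(g,P[:,1].reshape(1,-1).copy(),P[:,0].reshape(1,-1).copy(),cv2.INTER_LINEAR)[0].astype(int))
E
```

```text
t: 29.45
eef_pos: [534.1, -27.0, 19.1]
tcp_rot: [3.141, 0.0, -3.112]
ft_force: [-1.0, -1.4, 1.1]
opening: 0.003
grip_force: 0.9
[-0.73 -1.52  1.04]
s7 -45 [ 91 101 112 121 126 130 131 130 130 130 130 130 129 130 130 131 131 130
 129 128 126 123 118 113 111 115 119 123 127 129 130 130 130 131 131 132
 134 144 158 173 186 197 200 200 198 197 195 196 199 202 202 203]
s8 -45 [ 78  82  90  99 109 119 125 129 130 130 131 130 131 130 130 130 130 130
 130 130 132 131 130 129 126 124 124 126 128 129 130 131 130 130 130 130
 130 132 135 141 154 167 180 189 196 195 194 195 199 202 203 203]
now -45 [ 77  80  85  93 103 113 121 127 129 130 130 130 130 130 130 130 130 130
 130 130 130 130 130 129 129 127 126 126 128 129 130 130 130 130 131 130
 130 131 132 137 148 160 173 184 192 193 194 195 198 201 203 203]
```

```bash
python3 -m inch '[[[0,0.008,0],0,1],[[0,0.008,0],0,1],[[0,0,0],0,1],[[0,0,0],0,1],[[0,0,0],0,1],[[0,0,0],0,1],[[0,0,0],0,1],[[0,0,0],0,1],[[0,0,0],0,1],[[0,0,0],0,1]]'
python3 - <<'E'
from h import *
np.set_printoptions(precision=2,suppress=True)
F=[]
for i in range(4):
    p=shot('side','s9');F.append(env.state()['ft_force'])
print(np.mean(F,0),env.state()['eef_pos'])
th=0.03;o=np.array([532.8,25.2])
ims={k:cv2.imread(f'pics/{k}.png',0).astype(np.float32) for k in('side','s6','s7','s8','s9')}
for k,g in ims.items():
  for bx,ys in ((-45,np.arange(35,120,2.5)),(-45,np.arange(-10,20,2.5))):
    P=np.array([proj(p,[o[0]+bx-y*th,o[1]+bx*th+y,28]) for y in ys],np.float32)
    print(k,cv2.remap(g,P[:,1].reshape(1,-1).copy(),P[:,0].reshape(1,-1).copy(),cv2.INTER_LINEAR)[0].astype(int))
E
```

```text
t: 31.0
eef_pos: [534.1, -26.5, 19.1]
tcp_rot: [-3.141, 0.0, -3.112]
ft_force: [-0.4, -5.5, 1.5]
opening: 0.003
grip_force: 2.6
[-1.33 -6.61  1.49] [534.08 -26.46  19.12]
side [184 184 184 184 184 182 180 178 176 177 179 182 183 184 185 185 185 185
 185 185 185 184 184 183 183 181 178 174 168 161 155 151 151 151]
side [ 88  79  81  91 107 129 151 166 176 182 184 185]
s6 [203 203 203 203 202 200 198 196 194 195 198 201 202 203 203 202 202 202
 203 203 203 203 202 202 202 200 196 192 187 180 174 169 169 170]
s6 [ 83  81  85  96 110 132 153 172 186 196 199 203]
s7 [158 173 186 197 200 200 198 197 195 196 199 201 202 203 203 203 203 203
 203 203 203 203 203 203 202 200 197 193 187 179 173 169 168 170]
s7 [125 122 117 112 110 114 119 123 127 129 130 130]
s8 [134 140 153 167 180 189 196 195 194 195 198 201 202 203 203 203 203 203
 203 203 203 203 202 202 202 200 196 192 187 180 173 169 169 169]
s8 [131 131 130 128 126 124 124 126 128 129 130 130]
s9 [132 136 148 160 173 185 193 195 198 200 202 202 203 203 203 203 203 203
 203 203 203 203 202 202 202 200 197 193 187 180 173 169 168 169]
s9 [130 130 130 129 127 127 127 127 129 130 130 131]
```

The force rose to 6.6 N and motion stopped, so the plates are butted against the fence; plate a's outer edge hasn't moved. Next I'll lift off, move above the plate and check the near ends before pressing.

```bash
python3 -m inch '[[[0,-0.05,0],0,1],[[0,0,0],0,1],[[0,0,-0.25],0,1],[[0,0,-0.25],0,1],[[0.1,0.2,0],0,1],[[0.1,0.2,0],0,1],[[0.13,0.2,0],0,1],[[0,0,0],0,1],[[0,0,0],0,1],[[0,0,0],0,1]]'
python3 - <<'E'
from h import *
np.set_printoptions(precision=3,suppress=True)
p=shot('side','s10');s=env.state();th=0.03;o=np.array([532.8,25.2])
R=np.array([[np.cos(th),-np.sin(th)],[np.sin(th),np.cos(th)]])
print(s['eef_pos'],s['ft_force'],'board',R.T@(s['eef_pos'][:2]-o))
g=cv2.cvtColor(p['pixels'],cv2.COLOR_RGB2GRAY).astype(np.float32)
for by in (81,66,45,31,20,-5,-15,-25,-35):
    xs=np.arange(-88,-58,2.5)
    P=np.array([proj(p,[*(o+R@[x,by]),28]) for x in xs],np.float32)
    print(by,cv2.remap(g,P[:,1].reshape(1,-1).copy(),P[:,0].reshape(1,-1).copy(),cv2.INTER_LINEAR)[0].astype(int))
a=cv2.imread('pics/s10.png')[180:260,190:290]
cv2.imwrite('pics/s10c.png',cv2.resize(a,(750,600),interpolation=cv2.INTER_CUBIC))
E
```

```text
t: 32.45
eef_pos: [513.6, 6.0, 49.0]
tcp_rot: [3.142, 0.0, -3.112]
ft_force: [-0.5, -0.4, -0.8]
opening: 0.004
grip_force: 0.0
[513.513   6.015  49.014] [ 0.762 -0.304  0.285] board [-19.854 -18.598]
81 [118 108  92  96 115 142 160 173 180 183 179 177]
66 [109  99  86  84  92 107 121 127 128 127 126 126]
45 [ 74  73  73  77  93 114 131 136 132 128 127 127]
31 [ 71  72  75  83  96 109 119 125 127 129 132 138]
20 [ 73  73  77  82  91 104 117 124 126 127 127 127]
-5 [ 75  75  76  82  93 106 118 123 126 126 126 127]
-15 [ 74  74  77  84  96 111 121 125 126 127 127 128]
-25 [ 74  75  76  83  99 113 122 125 127 127 127 127]
-35 [ 74  76  77  83  95 111 120 126 127 127 127 127]
```

View pics/s10c.png

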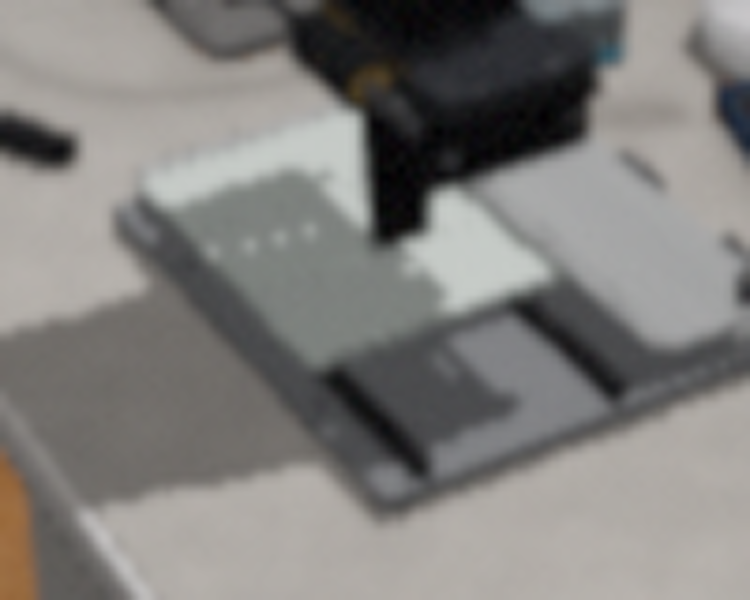

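The near ends are collinear to within 0.5 mm across all three plates, there's no gap, and the strip is down. Now I'll press.

```bash
python3 -m inch '[[[0,0,0.15],0,1],[[0,0,0.1],0,1],[[0,0,0.05],0,1],[[0,0,0.02],0,1],[[0,0,0.01],0,1],[[0,0,0],0,1],[[0,0,0],0,1],[[0,0,0],0,1],[[0,0,0],0,1],[[0,0,0],0,1]]'
python3 -m inch '[[[0,0,0.015],0,1],[[0,0,0.01],0,1],[[0,0,0],0,1],[[0,0,0],0,1],[[0,0,0],0,1],[[0,0,0],0,1],[[0,0,0],0,1],[[0,0,0],0,1],[[0,0,0],0,1],[[0,0,0],0,1]]'
```

```text
t: 33.75
eef_pos: [513.3, 6.3, 29.3]
tcp_rot: [3.142, 0.0, -3.112]
ft_force: [0.4, -0.5, -0.1]
opening: 0.005
grip_force: 0.0
t: 35.0
eef_pos: [513.4, 6.3, 28.3]
tcp_rot: [3.142, 0.0, -3.112]
ft_force: [-0.8, 0.8, 8.6]
opening: 0.004
grip_force: 4.4
```

```bash
python3 -m inch '[[[0,0,0.003],0,1],[[0,0,0],0,1],[[0,0,0],0,1],[[0,0,0],0,1],[[0,0,0],0,1],[[0,0,0],0,1],[[0,0,0],0,1],[[0,0,0],0,1],[[0,0,0],0,1],[[0,0,0],0,1]]'
python3 - <<'E'
from h import *
np.set_printoptions(precision=2,suppress=True)
F=[]
for i in range(6):
    p=shot('side','s11');F.append(env.state()['ft_force'])
print(np.array(F)[:,2])
th=0.03;o=np.array([532.8,25.2]);R=np.array([[np.cos(th),-np.sin(th)],[np.sin(th),np.cos(th)]])
g=cv2.cvtColor(p['pixels'],cv2.COLOR_RGB2GRAY).astype(np.float32)
for by in (31,-5,-35):
    P=np.array([proj(p,[*(o+R@[x,by]),28]) for x in np.arange(-88,-58,2.5)],np.float32)
    print(by,cv2.remap(g,P[:,1].reshape(1,-1).copy(),P[:,0].reshape(1,-1).copy(),cv2.INTER_LINEAR)[0].astype(int))
if 6<np.mean(F,0)[2]<20: print(env.job_done())
E
```

```text
t: 36.25
eef_pos: [513.4, 6.3, 28.3]
tcp_rot: [-3.142, 0.001, -3.112]
ft_force: [-2.5, 0.7, 11.1]
opening: 0.007
grip_force: 5.7
[10.83 11.08 10.99 11.01 11.82 10.93]
31 [ 71  73  76  84  96 109 120 126 128 130 133 139]
-5 [ 74  74  76  82  94 108 119 125 128 128 128 128]
-35 [ 74  75  77  84  96 111 122 127 128 128 127 127]
the job is handed in; nothing more can be done
None
```

The plate is home against the stop under the strip and butted to its neighbour, with the fingertips still pressing it at about 11 N; I've handed the job in, but no verdict came back.

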